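# Turn the boot dryer up to setting two

## Task

The boots are on the dryer and its heat is set too low: turn the knurled dial up, clockwise seen from above, click by click, until it sits in the click at the two-stroke mark. Do it with a fingertip, rubbing it along the part of the rim that stands out of the dryer's end; do not squeeze or force the dial, and do not let it run on to the three-stroke mark, not even for a moment. Do not push against the boots, and leave the spray can, the wax tin and the shoe brush standing where they are.

Things in the scene. Friction and masses are not known exactly. Their poses are not given: they have to be found in the camera images.
- dryer: Dark grey boot dryer, fixed to the bench: 452 mm long (y), 180 deep (x), 86 high at the dial. Origin on the bench under the dial's upright axis; z up; +y points out of the end where the dial is. That end face is at y = +14 mm; the body runs from there to y = -438 mm. Two air tubes with boots on them stand at y = -195 and -355 mm.
- dial: Black knurled round dial, 56 mm across, 26 high: its rim is at heights 62 to 88 mm above the bench. Origin on its axis at its underside. The housing wraps it closely up to 86 mm height; only a segment to the dryer's +y stands 14 mm clear of the end face, with free space beside and under it, down to the bench. Grippy: friction about 1.
- dial_turn (a joint): Angle of the dial in rad, growing clockwise seen from above. Clicks 0.698 rad (40 deg) apart: 0 off, 0.698 one, 1.396 two, 2.094 three; end stops just beyond off and three. It starts at off or one (seldom hung between). Leaving a click takes 0.085 N m (3 N along the rim); past half-way it falls into the next click once let go.
- pointer_tip (a point): Outer end of the white pointer bar on the dial's top, 25 mm from the axis, 88 mm above the bench. In the dryer's frame, angles from +x towards +y, it points at -30 deg at off (round pip on the housing), -70 at one (one white stroke), -110 at two (two strokes), -150 at three (three strokes).
- boots: Pair of tan hiking boots with black soles, soles up, on the tubes; same frame as the dryer. They fill heights 120 to 316 mm, y from -145 to -405 mm, x from -65 to +230 mm in that frame (toes to +x). Must not be pushed.
- spray_can: Loose spray can, 52 mm across, 165 high, standing; origin under its centre. Must stay put.
- wax_tin: Loose round tin, 78 mm across, 28 high; origin under its centre. Must stay put.
- shoe_brush: Loose shoe brush, 160 (its x) x 50 x 42 mm high, bristles down; origin under its centre. Must stay put.

How it is judged:
On the way:
1. a finger touches the dial (contact force between the fingers and dial above 0.5 N), for 0.1 s.
At the end, for the whole second after the job is handed in: The dial is at rest in the click of the two-stroke mark (1.396 rad, within 0.13 rad), let go (value of joint dial_turn between 1.26 and 1.53 rad and velocity of joint dial_turn between -0.1 and 0.1 rad/s); the robot touches nothing.
It fails at once if the dial is squeezed or forced with more than 30 N (contact force between the fingers and dial above 30 N).
It fails at once if the dial runs past setting two, on towards full heat (value of joint dial_turn above 1.85 rad).
It fails at once if the boots are pushed with more than 8 N (contact force between any of the arm, the fingers and boots above 8 N).
It fails at once if the spray can, the wax tin or the shoe brush is lifted or shifted by over 20 mm (distance of any of spray_can, wax_tin, shoe_brush from where it was at the start of the episode above 0.02 m).
It also fails if it takes over 42 s, if anything falls off the work surface, if the arm or the gripper's body presses on something with over 40 N, if the wrist force passes 120 N, or if a joint passes its speed limit or range.

## Robot

A 7-joint arm with a two-finger parallel gripper is mounted at the origin on the work surface. World frame = base frame: x ahead of the robot, y to its left, z up, the work surface at z = 0. Lengths are in m, angles in rad, forces in N, time in s.
With the tool pointing down it reaches from about 0.4 to 0.875 m from the base axis. Payload 19.3 kg.
Tool frame: the origin (TCP) lies between the finger pads; the fingertips stand 17 mm ahead of it and the grasp point (between the pads) lies 2 mm behind it (tip_extent is the distance from the TCP to the fingertips, in m); z points along the fingers, y is the line along which they close (so a half turn about z gives the same grasp; the last joint's range is limited). The gripper opens to 85 mm and grips with 20 to 120 N. Pads are 22 mm wide; open, the fingers measure 114 mm over their backs; the gripper's body (76 mm by 85 mm) begins 54 mm behind the grasp point. The pads swing forward as they close: fully open they stand 13 mm farther back than shut.
Start: joints at [-1.287, 0.521, -0.036, 1.599, 0.021, 1.021, -0.113], TCP at [0.217, 0.586, 0.248] pointing down, gripper open.
Joint ranges: [-2.91, 2.91], [-0.3, 2.13], [-1.5, 1.42], [0.17, 2.43], [-1.26, 4.41], [0.16, 1.93], [-2.52, 2.52]. Speed limits (rad/s): [1.89, 1.89, 2.39, 2.39, 3.01, 3.01, 3.01].

## Interface

Orientations are given as [roll, pitch, yaw] about the fixed x, y, z axes, in that order (R = Rz(yaw) Ry(pitch) Rx(roll)).
In Python, from cell import * gives the robot as it stands. The module is installed in compiled form; this text tells all that it offers.
- The arm moves only by the tool drive_tool, never from a script. Its argument "deltas" is a list of rows, each a list of 3 entries, a list of its own where there are three numbers: the finger opening in mm, from 0 to 85.4, then the shift along the world's x, y, z in mm, then the turn about the world's z in degrees. In form: [[fingers, [x, y, z], yaw], ...]. A call has exactly 8 rows; each row is the pose to reach, as a shift and turn from the pose commanded when the call began; what a row does not reach only later rows make up. A row lasts 1/8 s, in which the tool goes at most 62.5 mm and 10.7 degrees, less where a joint would pass 70% of its speed; a pose out of reach is approached as far as the arm can. A call with a gripper value outside its range is refused whole. The fingers move at their own pace and stop on an object; "force" is the grip in N (left out, the last holds). Time passes only in rows, so rows that repeat a pose let the fingers close, or fill a call up. It gives the time, the measured TCP pose, the force, the opening and the grip force at its end, in the units of the state.
- get_obs(): the state, without advancing time (a new reading comes with each control period).
- get_image(name): name is "side" or "top" or "wrist"; returns a dict with "pixels" (400x640x3 uint8, blue, green, red), "range_z" (400x640 float32, m along the optical axis (not along the pixel's ray), 0 where there is no reading), "mtx" (3x3 intrinsics, pixels), "rvec" (rotation vector, rad) and "tvec" (3), from world to camera coordinates, as OpenCV has them. Camera axes: x right, y down, z forward; pixel columns grow to the right and rows downward; lengths in m; the calibration is good to about 2 mm. A picture is of the moment at which its call begins.
- sign_off(): hands the job in; it is judged then, once.
Trained networks look in the newest picture that a camera, given by its name, has taken for a name from the list of things; names that differ only in an ending like _2 or _b are one class to them, and where a whole thing is asked for, a point or a joint stands for the part that bears it (a point fixed in the world has none). Each returns a list of dicts, best first, with "conf" (0 to 1); they miss things now and then, are a little off and sometimes report something else, mostly with a low value. They report only what shows in the picture. A call takes as long as a camera call.
- outline_of(label, camera): "region" (400x640 bool, what is visible of it) and "bbox" ([centre column, centre row, width, height] in pixels, round what is visible of it).
The state is a dict: "t": time; "joint_positions": joint angles; "joint_vel": joint speeds; "joint_torque": joint torques, N m; "position": TCP position; "ee_rot": TCP orientation; "wrist_force": force on the tool from outside, world axes, zero at the start; "ft_torque": the same for the moment, N m; "gripper_width": finger opening in m; "finger_force": force on a finger pad.
Only numpy, scipy, OpenCV 4.12 (cv2) and the standard library are available. Lean on these libraries where they do the work, as an engineer would, in place of code of your own. Each camera call takes 0.05 s, during which the arm holds its last target. There are 200 camera calls.

## Working session

There is one attempt and no reset: what is moved stays moved. The work goes in short steps, Python scripts to look and compute and a tool call to move; the robot and the scene stay as the last step left them, time stands still between calls to the robot, and variables do not carry over. Pictures are saved under pics/ and viewed, at most 10 in all, crops included, and the job is handed in when it is done.

Besides the shell and the picture viewer there is one more tool, called after ">>>" as name([rows], argument=value, ...), one row to a line, values as JSON. drive_tool: Moves the arm, as the interface text tells. Its arguments: {"type":"object","properties":{"deltas":{"type":"array"},"force":{"type":"number"}},"required":["deltas"]}

```bash
mkdir -p pics
cat > h.py <<'E'
from cell import *
import numpy as np, cv2
def pts(im,mask):
    v,u=np.nonzero(mask&(im["range_z"]>0)); z=im["range_z"][v,u]
    K=im["mtx"]; c=np.stack([(u-K[0,2])/K[0,0]*z,(v-K[1,2])/K[1,1]*z,z],1)
    R=cv2.Rodrigues(np.array(im["rvec"]))[0]
    return (c-np.array(im["tvec"]).ravel())@R
E
python3 - <<'E'
from h import *
o=get_obs();print(o["t"],o["position"],o["ee_rot"],o["gripper_width"])
ims=[]
for c in ("top","side"):
    im=get_image(c);ims.append(im["pixels"])
    for n in ("dryer","dial","pointer_tip","boots","spray_can","wax_tin","shoe_brush"):
        for d in outline_of(n,c)[:2]:
            p=pts(im,d["region"])
            print(c,n,round(d["conf"],2),np.round(d["bbox"]),len(p), np.round(np.percentile(p,[3,50,97],axis=0),3).tolist() if len(p) else "")
    cv2.imwrite(f"pics/{c}0.png",im["pixels"])
E
```

```text
0.0 [0.21646892 0.58597364 0.24772742] [-3.14043335e+00  8.72253089e-05  2.78775156e+00] 0.08545043763396518
top dryer 0.79 [508. 193. 264. 195.] 32748 [[0.435, -0.367, 0.073], [0.544, -0.198, 0.274], [0.718, 0.001, 0.317]]
top dial 0.71 [390. 240.  30.  27.] 561 [[0.491, -0.023, 0.07], [0.515, 0.002, 0.088], [0.54, 0.026, 0.091]]
top pointer_tip 0.81 [394. 240.  27.  26.] 554 [[0.493, -0.025, 0.072], [0.516, 0.001, 0.088], [0.54, 0.025, 0.091]]
top pointer_tip 0.7 [395. 178.  31.  36.] 897 [[0.633, -0.055, 0.002], [0.666, -0.019, 0.028], [0.705, 0.014, 0.031]]
top boots 0.93 [558. 182. 165. 177.] 21919 [[0.465, -0.36, 0.164], [0.574, -0.227, 0.311], [0.723, -0.153, 0.317]]
top boots 0.51 [309. 250.  51.  67.] 1576 [[0.426, 0.131, 0.002], [0.493, 0.179, 0.042], [0.56, 0.224, 0.045]]
top spray_can 0.6 [307. 186.  24.  41.] 797 [[0.6, 0.163, 0.025], [0.612, 0.185, 0.163], [0.644, 0.208, 0.168]]
top spray_can 0.21 [396. 178.  35.  37.] 897 [[0.633, -0.055, 0.001], [0.666, -0.019, 0.028], [0.704, 0.014, 0.031]]
top wax_tin 0.57 [398. 181.  35.  36.] 876 [[0.632, -0.053, 0.003], [0.665, -
[... 378 characters left out ...]
]
side pointer_tip 0.9 [424. 253.  41.  35.] 1047 [[0.49, -0.023, 0.068], [0.509, 0.003, 0.088], [0.537, 0.026, 0.089]]
side boots 0.97 [592. 157.  97. 227.] 17557 [[0.461, -0.216, 0.149], [0.505, -0.166, 0.263], [0.692, -0.15, 0.316]]
side spray_can 0.69 [309. 194.  36.  92.] 2830 [[0.598, 0.162, 0.001], [0.604, 0.182, 0.102], [0.645, 0.21, 0.166]]
side spray_can 0.21 [423. 254.  43.  34.] 1060 [[0.49, -0.024, 0.066], [0.509, 0.003, 0.088], [0.538, 0.026, 0.089]]
side wax_tin 0.8 [429. 218.  45.  25.] 351 [[0.603, -0.049, -0.0], [0.686, -0.011, 0.028], [0.733, 0.017, 0.086]]
side shoe_brush 0.56 [296. 279.  92.  83.] 3479 [[0.419, 0.132, 0.006], [0.475, 0.179, 0.041], [0.549, 0.224, 0.043]]
```

Run:
```python
from h import *
out=[]
for c in ("top","side"):
    im=get_image(c)
    m=np.ones((400,640),bool)
    v,u=np.nonzero(im["range_z"]>0);p=pts(im,m);col=im["pixels"][v,u].astype(int)
    s=(abs(p[:,2]-.085)<.006)&(p[:,1]<.04)&(p[:,0]<.65)&(p[:,0]>.38)
    print(c,cv2.minAreaRect(p[s,:2].astype(np.float32)))
    # end face edge: max y per x bin
    for x in np.arange(.42,.64,.015):
        q=p[s&(abs(p[:,0]-x)<.004)]
        if len(q):print(round(x,3),round(q[:,1].max(),3),end="; ")
    d=outline_of("dial",c)[0]["region"];q=pts(im,d);q=q[q[:,2]>.084];print("\ndial",cv2.minEnclosingCircle(q[:,:2].astype(np.float32)),np.median(q,0))
    w=(col.min(1)>140)&(abs(p[:,2]-.087)<.008)&(np.hypot(p[:,0]-.515,p[:,1])<.06)
    print(np.round(np.c_[p[w]*1000,],0).astype(int).tolist())
    cx,cy=[int(a) for a in outline_of("dial",c)[0]["bbox"][:2]]
    out.append(cv2.resize(im["pixels"][cy-35:cy+35,cx-35:cx+35],(400,400),interpolation=cv2.INTER_CUBIC))
cv2.imwrite("pics/d1.png",np.hstack(out))
```

```text
top ((0.521510660648346, -0.19953547418117523), (0.18040136992931366, 0.45510363578796387), 1.4604111909866333)
0.435 0.013; 0.45 0.014; 0.465 0.013; 0.48 0.014; 0.495 0.02; 0.51 0.028; 0.525 0.026; 0.54 0.018; 0.555 0.015; 0.57 0.014; 0.585 0.014; 0.6 0.014; 
dial ((0.5147727727890015, -0.00019117076590191573), 0.029069548472762108) [0.51591763 0.00085527 0.08824631]
[[552, -19, 87], [552, -21, 86], [552, -23, 86], [550, -18, 89], [550, -20, 89], [550, -23, 88], [548, -19, 87], [548, -21, 85], [534, -16, 91], [532, -14, 87], [532, -16, 89], [533, -40, 88], [529, -11, 93], [530, -14, 89], [530, -16, 90], [531, -34, 86], [531, -36, 86], [531, -38, 87], [531, -40, 88], [531, -42, 88], [528, -10, 88], [527, -11, 90], [528, -14, 88], [529, -33, 89], [529, -36, 86], [529, -38, 86], [529, -40, 86], [525, -8, 88], [525, -10, 88], [526, -12, 86], [527, -34, 87], [522, -5, 92], [523, -7, 89], [523, -10, 89], [520, -3, 92], [521, -5, 88], [521, -8, 88], [519, -6, 87], [507, -33, 87], [507, -36, 87], [507, -38, 87], [506, -37, 83], [505, -38, 86], [505, -40, 88], [505, -42, 89], [503, -34, 84],
[... 3999 characters left out ...]
3, -26, 87], [486, -28, 85], [484, -29, 87], [481, -13, 85], [479, -14, 88], [478, -15, 89], [481, -17, 86], [481, -18, 87], [480, -19, 87], [481, -21, 86], [480, -22, 88], [483, -24, 85], [483, -25, 85], [482, -26, 87], [481, -27, 88], [483, -29, 86], [479, -14, 86], [478, -15, 87], [478, -17, 87], [480, -18, 85], [478, -19, 88], [481, -21, 85], [479, -22, 87], [478, -23, 88], [481, -25, 86], [480, -26, 86], [480, -27, 87], [482, -29, 85], [476, -15, 87], [477, -17, 87], [476, -18, 87], [478, -20, 85], [478, -21, 86], [477, -22, 88], [478, -23, 87], [479, -25, 85], [478, -26, 87], [479, -27, 86], [475, -17, 87], [475, -18, 87], [476, -19, 86], [476, -22, 86], [476, -23, 87], [473, -18, 87]]
```

View pics/side0.png

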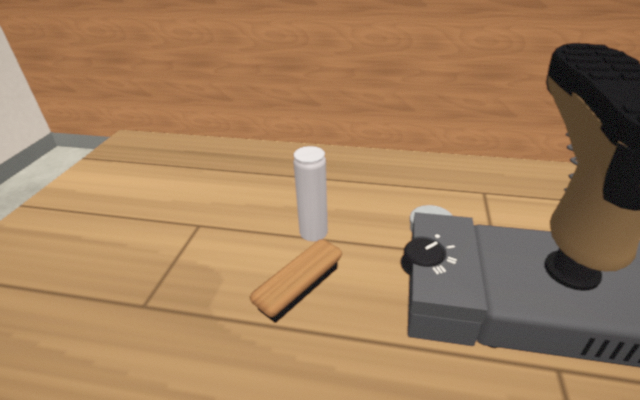

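View pics/d1.png

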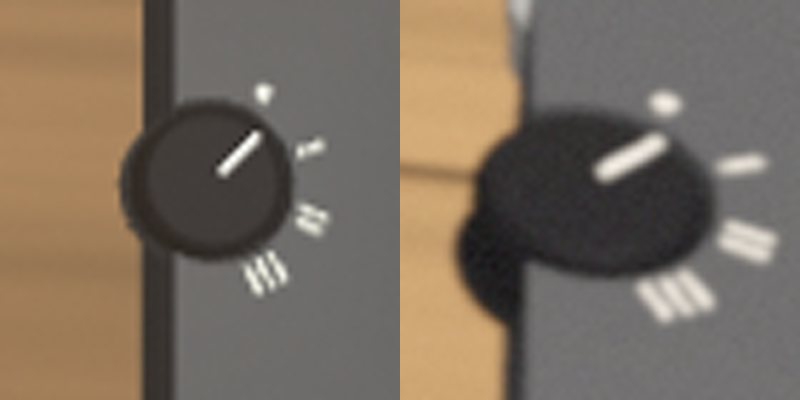

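>>> drive_tool([
  [0,[35,-60,0],-10],
  [0,[65,-115,0],-20],
  [0,[95,-170,0],-30],
  [0,[125,-225,0],-40],
  [0,[155,-280,0],-50],
  [0,[185,-335,0],-60],
  [0,[215,-390,0],-69.7],
  [0,[245,-445,0],-69.7],
], force=30)

```text
t: 2.1
position: [0.4585, 0.1467, 0.2486]
ee_rot: [3.141, -0.0, 1.569]
wrist_force: [1.2, 0.3, 0.1]
gripper_width: -0.0
finger_force: 0.0
```

>>> drive_tool([
  [0,[25,-40,0],0],
  [0,[43,-71,0],0],
  [0,[43,-71,-50],0],
  [0,[43,-71,-100],0],
  [0,[43,-71,-150],0],
  [0,[43,-71,-170],0],
  [0,[43,-71,-170],0],
  [0,[43,-71,-170],0],
])

```text
t: 3.1
position: [0.5013, 0.0774, 0.0792]
ee_rot: [3.14, -0.0, 1.571]
wrist_force: [-0.6, -0.5, 0.2]
gripper_width: -0.0001
finger_force: 0.0
```

Run:
```python
from h import *
o=get_obs();print(o["position"],o["wrist_force"])
im=get_image("top");w=get_image("wrist")
p=pts(im,np.ones((400,640),bool))
a=cv2.resize(im["pixels"][180:300,310:430],(480,480),interpolation=cv2.INTER_CUBIC)
b=cv2.resize(w["pixels"],(640,400))[:, 160:480]
b=cv2.copyMakeBorder(b,40,40,0,0,cv2.BORDER_CONSTANT)
cv2.imwrite("pics/a2.png",np.hstack([a,b]))
# finger points z .065-.12, near TCP
for c,i in(("top",im),("side",get_image("side")),("wrist",w)):
    p=pts(i,np.ones((400,640),bool));s=(p[:,2]>.055)&(p[:,2]<.12)&(p[:,1]>.038)&(p[:,1]<.12)&(abs(p[:,0]-.505)<.06);q=p[s]
    if len(q):print(c,len(q),np.round(np.percentile(q,[2,50,98],axis=0),3).tolist())
```

```text
[0.50126796 0.07736424 0.07924689] [-0.55864834 -0.54301993  0.17055179]
side 236 [[0.468, 0.065, 0.063], [0.49, 0.076, 0.081], [0.5, 0.089, 0.116]]
wrist 11163 [[0.467, 0.069, 0.072], [0.501, 0.087, 0.113], [0.535, 0.09, 0.12]]
```

View pics/a2.png

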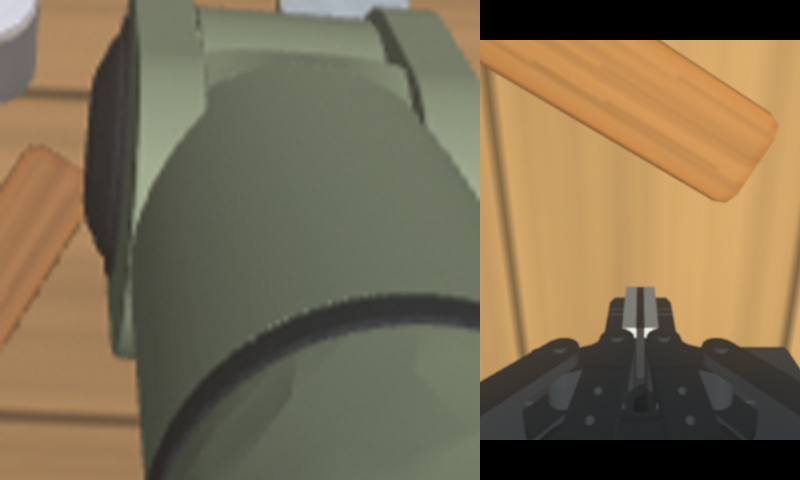

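>>> drive_tool([
  [0,[6,-15,-2],0],
  [0,[6,-28,-3],0],
  [0,[6,-33,-3],0],
  [0,[6,-34,-3],0],
  [0,[6,-35,-3],0],
  [0,[6,-36,-3],0],
  [0,[6,-36.5,-3],0],
  [0,[6,-37,-3],0],
])

```text
t: 4.25
position: [0.5067, 0.0404, 0.0753]
ee_rot: [-3.142, 0.0, 1.572]
wrist_force: [1.1, 0.9, -0.3]
gripper_width: -0.0003
finger_force: 0.0
```

>>> drive_tool([
  [0,[0,-0.5,0],0],
  [0,[0,-1,0],0],
  [0,[0,-1.5,0],0],
  [0,[0,-2,0],0],
  [0,[0,-2,0],0],
  [0,[0,-2,0],0],
  [0,[0,-2,0],0],
  [0,[0,-2,0],0],
])

```text
t: 5.25
position: [0.5067, 0.0383, 0.0753]
ee_rot: [-3.142, -0.0, 1.571]
wrist_force: [-0.7, -0.3, 0.8]
gripper_width: 0.0001
finger_force: 0.0
```

>>> drive_tool([
  [0,[1,-0.5,0],0],
  [0,[1,-1,0],0],
  [0,[1,-1.3,0],0],
  [0,[1,-1.6,0],0],
  [0,[1,-2,0],0],
  [0,[1,-2,0],0],
  [0,[1,-2,0],0],
  [0,[1,-2,0],0],
])

```text
t: 6.25
position: [0.5078, 0.038, 0.0753]
ee_rot: [-3.142, -0.002, 1.573]
wrist_force: [-1.3, 10.1, 1.2]
gripper_width: -0.0001
finger_force: 5.8
```

>>> drive_tool([
  [0,[2,0,0],0],
  [0,[4,0,0],0],
  [0,[6,0,0],0],
  [0,[8,0,0],0],
  [0,[10,0,0],0],
  [0,[12,0,0],0],
  [0,[14,0,0],0],
  [0,[14,0,0],0],
])

```text
t: 7.25
position: [0.5221, 0.038, 0.0754]
ee_rot: [3.141, -0.002, 1.573]
wrist_force: [1.4, 11.4, 1.7]
gripper_width: 0.0003
finger_force: 5.7
```

```bash
cat > ang.py <<'E'
from h import *
im=get_image("side")
p=pts(im,np.ones((400,640),bool));v,u=np.nonzero(im["range_z"]>0);c=im["pixels"][v,u].astype(int)
w=(c.min(1)>140)&(abs(p[:,2]-.088)<.008)
r=p[:,:2]-[.5152,.0003];d=np.hypot(*r.T);s=w&(d<26)&(d<.027)
q=r[s];print(len(q))
if len(q)>4:
    m=q.mean(0);print("mean ang",np.degrees(np.arctan2(m[1],m[0])),"fit",-np.degrees(np.arctan(1))*0+np.degrees(np.arctan2(*np.linalg.svd(q-m)[2][0][::-1])))
cv2.imwrite("pics/n%d.png"%(get_obs()["t"]*100),cv2.resize(im["pixels"][215:295,380:480],(600,480),interpolation=cv2.INTER_CUBIC))
E
python3 ang.py; ls pics
```

```text
52
mean ang -73.69816013235521 fit -72.3686349799507
a2.png
d1.png
n730.png
side0.png
top0.png
```

>>> drive_tool([
  [0,[0,4,0],0],
  [0,[0,8,0],0],
  [0,[-8,8,0],0],
  [0,[-15,6,0],0],
  [0,[-15,3,0],0],
  [0,[-15,1.5,0],0],
  [0,[-15,0.5,0],0],
  [0,[-15,0,0],0],
])

```text
t: 8.3
position: [0.507, 0.0379, 0.0754]
ee_rot: [3.142, -0.002, 1.573]
wrist_force: [-1.6, 13.1, 2.5]
gripper_width: -0.0001
finger_force: 6.8
```

```bash
python3 ang.py; python3 -c "
from cell import *
o=get_obs();print(o['position'],o['wrist_force'])"
```

```text
51
mean ang -74.21403708351312 fit -71.82227954998531
[0.50693079 0.03792613 0.07539551] [-0.90906853 11.70900874  2.05914103]
```

Dial is in the one-stroke click; second stroke.

>>> drive_tool([
  [0,[2,0,0],0],
  [0,[4,0,0],0],
  [0,[6,0,0],0],
  [0,[8,0,0],0],
  [0,[10,0,0],0],
  [0,[12,0,0],0],
  [0,[14,0,0],0],
  [0,[15,0,0],0],
])

```text
t: 9.35
position: [0.5222, 0.038, 0.0754]
ee_rot: [3.141, -0.002, 1.573]
wrist_force: [-1.0, 11.7, 1.5]
gripper_width: -0.0004
finger_force: 5.8
```

```bash
python3 ang.py; ls pics
```

```text
48
mean ang -103.76619022775719 fit -106.57601378662709
a2.png
d1.png
n730.png
n835.png
n940.png
side0.png
top0.png
```

>>> drive_tool([
  [0,[0,4,0],0],
  [0,[0,12,0],0],
  [0,[0,25,0],0],
  [0,[0,35,0],0],
  [0,[0,35,20],0],
  [0,[0,35,60],0],
  [0,[0,35,100],0],
  [0,[0,35,100],0],
])

```text
t: 10.4
position: [0.5229, 0.0721, 0.1778]
ee_rot: [3.137, -0.001, 1.572]
wrist_force: [0.1, 0.2, -0.4]
gripper_width: 0.0003
finger_force: 0.0
```

```bash
python3 ang.py; ls -t pics|head -1; cp pics/$(ls -t pics|head -1) pics/final.png
```

```text
52
mean ang -104.51455932220084 fit -106.09768811513489
n1045.png
```

View pics/final.png

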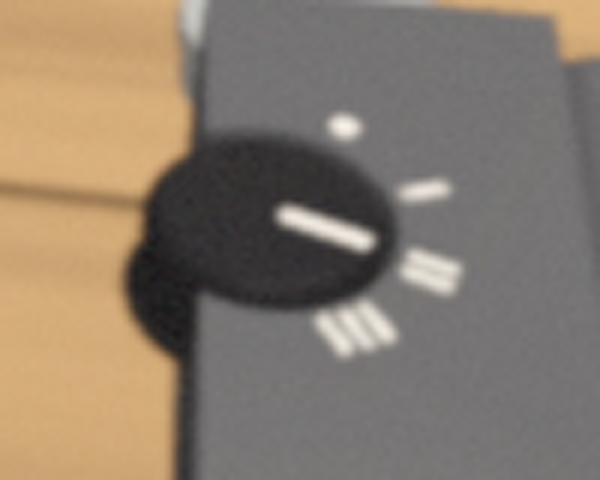

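Run:
```python
from h import *
from scipy.optimize import least_squares
for cam in("side","top"):
    im=get_image(cam);ok=im["range_z"]>0
    w=ok&(im["pixels"].min(2)>140)
    K=im["mtx"];R=cv2.Rodrigues(np.array(im["rvec"]))[0];t=np.array(im["tvec"]).ravel()
    def plane(m,z):
        v,u=np.nonzero(m);d=np.stack([(u-K[0,2])/K[0,0],(v-K[1,2])/K[1,1],0*u+1.],1)@R;o=-R.T@t
        return (o+d*((z-o[2])/d[:,2])[:,None])[:,:2]
    q=plane(w,.0865);r=q-[.515,0];d=np.hypot(*r.T);a=np.degrees(np.arctan2(r[:,1],r[:,0]))
    marks=[q[(d>.0295)&(d<.055)&(abs(a-g)<17)] for g in(-30,-70,-110,-150)]
    print(cam,[len(m) for m in marks])
    if min(map(len,marks))<3: continue
    C=np.array([m.mean(0) for m in marks])
    ang=[np.degrees(np.arctan2(*(c-[.515,0])[::-1])) for c in C];print("mark angles",np.round(ang,1))
    g=np.radians([-30,-70,-110,-150])
    def f(x): 
        e=C-x[:2]; b=np.arctan2(e[:,1],e[:,0])-x[2]; return np.r_[b-g,(x[:2]-[.515,0])*20]
    s=least_squares(f,[.515,0,0]).x;print("centre,yaw",s[:2],np.degrees(s[2]))
    b=plane(w,.088);b=b[np.hypot(*(b-s[:2]).T)<.0275];m=b.mean(0);dv=np.linalg.svd(b-m)[2][0];dv*=np.sign(dv@(m-s[:2]))
    for n,e in(("line",dv),("mean",m-s[:2])):print(n,np.degrees(np.arctan2(e[1],e[0])-s[2]))
```

```text
side [21, 30, 62, 92]
mark angles [ -29.2  -67.7 -106.8 -148.2]
centre,yaw [ 5.15575465e-01 -3.29251206e-04] 1.4162636815581693
line -110.17881957614313
mean -105.37516121940189
top [0, 0, 0, 0]
```

```bash
python3 -c "
from cell import *
print(sign_off())"
```

```text
the job is handed in; nothing more can be done
None
```

The dial is in the two-stroke click: the last side picture put the pointer between -105° and -110°, against -110° for the mark. I turned it with two light fingertip strokes (readings up to about 13 N), backed the arm clear of everything, and handed the job in. The hand-in gave no verdict back.

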